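Switch off the full charger's outlet on the bench power bar

ROBOT

A 7-joint arm with a two-finger parallel gripper is mounted at the origin on the work surface. World frame = base frame: x ahead of the robot, y to its left, z up, the work surface at z = 0. Lengths are in m, angles in rad, forces in N, time in s.
With the tool pointing down it reaches from about 0.425 to 0.875 m from the base axis. Payload 4.7 kg.
Tool frame: the origin (TCP) lies midway between the tips of the shut fingers; the grasp point (between the pads) lies 19 mm behind it (ctrl.grip_point_offset is the distance from the TCP to the grasp point, in m); z points along the fingers, y is the line along which they close (so a half turn about z gives the same grasp; the last joint's range is limited). The gripper opens to 87 mm and grips with 3 to 60 N. Pads are 19 mm wide; open, the fingers measure 117 mm over their backs; the gripper's body (75 mm by 190 mm) begins 51 mm behind the grasp point.
Start: joints at [-1.28, 0.321, -0.07, 1.45, 0.023, 1.371, -0.057], TCP at [0.178, 0.625, 0.202] pointing down, gripper open.
Joint ranges: [-2.86, 2.86], [-0.3, 2.09], [-1.38, 1.24], [0.06, 2.45], [-1.56, 4.7], [0.09, 2.05], [-2.69, 2.69]. Speed limits (rad/s): [2.57, 2.57, 3.14, 3.14, 3.14, 3.14, 3.14].

INTERFACE

Orientations are given as a rotation vector (axis times angle).
In Python, from bench import ctrl gives the robot as it stands.
- The arm moves only by the tool move_arm, never from a script. Its argument "increments" is text: rows parted by semicolons, each of 7 numbers parted by spaces: the shift along the world's x, y, z in mm, then the turn, a rotation vector about the world's x, y, z in degrees, then the closure in counts, from 0 (fully open) to 255 (shut). A call has exactly 8 rows; each row shifts and turns the commanded pose from where the row before left it; what a row does not reach is not made up. A row lasts 1/12 s, in which the tool goes at most 41.7 mm and 7.16 degrees, less where a joint would pass 70% of its speed; a pose out of reach is approached as far as the arm can. A call with a gripper value outside its range is refused whole. The fingers move at their own pace and stop on an object; "grip_force" is the grip in N (left out, the last holds). Time passes only in rows, so rows that do not move let the fingers close, or fill a call up. It gives the time, the measured TCP pose, the force, the opening and the grip force at its end, in the units of the state.
- ctrl.get_state(): the state, without advancing time (a new reading comes with each control period).
- ctrl.get_image(name): name is "side" or "top" or "wrist"; returns a dict with "frame" (480x640x3 uint8, red, green, blue), "depth" (480x640 float32, m along the optical axis (not along the pixel's ray), 0 where there is no reading), "fx", "fy", "cx", "cy" (pixels), "position" and "orientation" of the camera in the world. Camera axes: x right, y down, z forward; pixel columns grow to the right and rows downward; lengths in m; the calibration is good to about 2 mm. The wrist camera is an equidistant fisheye: a pixel r from the principal point sees the ray r / f radians off the axis. A picture is of the moment at which its call begins.
- ctrl.close_job(): hands the job in; it is judged then, once.
Trained networks look in a picture, given as the dict that the camera call returned (one of the last four; its "shot" number tells which), for a name from the list of things; names that differ only in an ending like _2 or _b are one class to them, and where a whole thing is asked for, a point or a joint stands for the part that bears it (a point fixed in the world has none). Each returns a list of dicts, best first, with "score" (0 to 1); they miss things now and then, are a little off and sometimes report something else, mostly with a low value. They report only what shows in the picture. A call takes as long as a camera call. They do not tell look-alikes from the thing itself.
- ctrl.find_in(target, picture): "centre" ([x, y, z] in m, in world coordinates, good to about 4 mm: the middle of the surface that is visible of it).
- ctrl.silhouettes(target, picture): "region" (480x640 bool, what is visible of it).
The state is a dict: "time": time; "joint_positions": joint angles; "qd": joint speeds; "joint_torque": joint torques, N m; "position": TCP position; "tool_rot": TCP orientation; "ft_force": force on the tool from outside, world axes, zero at the start; "torque": the same for the moment, N m; "grip_width": opening from 0.0 (shut) to 1.0 (fully open); "grip_force": force on a finger pad.
Only numpy, scipy, OpenCV 4.12 (cv2) and the standard library are available. Lean on these libraries where they do the work, as an engineer would, in place of code of your own. Each camera call takes 0.05 s, during which the arm holds its last target. There are 200 camera calls.

TASK

The batteries in the yellow plug-in charger are full, so switch off the outlet it sits in: with the fingertips, gently press down the raised outer half of the red rocker switch straight across from it until it snaps over, then withdraw. Touch none of the other three switches, which stay on, nor anything that is plugged in; leave the tape roll and the screwdriver where they lie.

Things in the scene. Friction and masses are not known exactly. Their poses are not given: they have to be found in the camera images.
- power_bar: aluminium power bar with black end caps, fixed to the bench: 322 mm long (y; 368 with its 3 mm thick ears), 104 wide (x), top panel 45 mm above the bench. Origin: middle of its underside. x points from the row of four outlets (x = -25 mm) to the row of four red rocker switches (x = +28 mm). Four modules 72 mm apart along y, parted by dark lines: each outlet has its switch straight across in +x
- outlet0 (a point): middle of the face of outlet 0 (bar y = -108 mm), on the top panel, under whatever is plugged in there; switch 0 belongs to it
- outlet1 (a point): middle of the face of outlet 1 (bar y = -36 mm), on the top panel, under whatever is plugged in there; switch 1 belongs to it
- outlet2 (a point): middle of the face of outlet 2 (bar y = 36 mm), on the top panel, under whatever is plugged in there; switch 2 belongs to it
- outlet3 (a point): middle of the face of outlet 3 (bar y = 108 mm), on the top panel, under whatever is plugged in there; switch 3 belongs to it
- rocker0 (a joint): red rocker switch of outlet 0, 30 mm (bar x) by 22 mm, V-shaped top. 0 = on: inner half (to the outlet) level, 48 mm above the bench, outer half sloping up to 54 mm at its end. 0.4 rad = off: outer half level at about 48 mm. About 4 N on the outer end tips it; past 0.2 rad it snaps over by itself and stays; its seat then gives 1 mm per 10 N; ramming it breaks it. All four start on.
- rocker1 (a joint): red rocker switch of outlet 1, 30 mm (bar x) by 22 mm, V-shaped top. 0 = on: inner half (to the outlet) level, 48 mm above the bench, outer half sloping up to 54 mm at its end. 0.4 rad = off: outer half level at about 48 mm. About 4 N on the outer end tips it; past 0.2 rad it snaps over by itself and stays; its seat then gives 1 mm per 10 N; ramming it breaks it. All four start on.
- rocker2 (a joint): red rocker switch of outlet 2, 30 mm (bar x) by 22 mm, V-shaped top. 0 = on: inner half (to the outlet) level, 48 mm above the bench, outer half sloping up to 54 mm at its end. 0.4 rad = off: outer half level at about 48 mm. About 4 N on the outer end tips it; past 0.2 rad it snaps over by itself and stays; its seat then gives 1 mm per 10 N; ramming it breaks it. All four start on.
- rocker3 (a joint): red rocker switch of outlet 3, 30 mm (bar x) by 22 mm, V-shaped top. 0 = on: inner half (to the outlet) level, 48 mm above the bench, outer half sloping up to 54 mm at its end. 0.4 rad = off: outer half level at about 48 mm. About 4 N on the outer end tips it; past 0.2 rad it snaps over by itself and stays; its seat then gives 1 mm per 10 N; ramming it breaks it. All four start on.
- press0 (a point): spot to press on switch 0: on the top of its outer half, 12 mm out from the switch's middle line and 3 mm from the outer end; about 52.5 mm above the bench while on, about 48 mm when off (moves with the rocker)
- press1 (a point): spot to press on switch 1: on the top of its outer half, 12 mm out from the switch's middle line and 3 mm from the outer end; about 52.5 mm above the bench while on, about 48 mm when off (moves with the rocker)
- press2 (a point): spot to press on switch 2: on the top of its outer half, 12 mm out from the switch's middle line and 3 mm from the outer end; about 52.5 mm above the bench while on, about 48 mm when off (moves with the rocker)
- press3 (a point): spot to press on switch 3: on the top of its outer half, 12 mm out from the switch's middle line and 3 mm from the outer end; about 52.5 mm above the bench while on, about 48 mm when off (moves with the rocker)
- yellow_charger: yellow plug-in charger with two black and copper battery cells lying in its top, 48 (bar x) x 66 (bar y) x 33 mm high, plugged straight into one of the outlets; it is centred on that outlet; origin: middle of its underside on the panel; axes as the bar's
- black_adapter: black plug-in adapter with two ports on top, 40 (bar x) x 52 (bar y) x 30 mm high, plugged into another outlet; origin: middle of its underside on the panel
- white_adapter: white plug-in adapter with one port on top, 32 x 32 x 28 mm high, plugged into another outlet; origin: middle of its underside on the panel
- cover_cap: round blue protective cap, 36 mm across and 9 mm high with its grip rib, plugged into the remaining outlet; origin: middle of its underside on the panel
- tape_roll: roll of blue tape lying flat on the bench on the switch side of the bar, 100 mm across, 24 mm high, loose; origin: middle of its underside
- screwdriver: red-handled screwdriver lying loose on the bench on the outlet side of the bar, along its x axis, 200 mm long and 26 mm thick; origin: on the bench under it
Things that resemble listed ones, but are neither listed nor needed, are in the scene too. There is more than one size of the black_adapter; the one meant has the size given above.

How it is judged:
By the outcome, as a careful person would: the job done as asked, in the order asked, and still so for the second after the job is handed in, with the robot touching nothing.
It also fails if it takes over 32 s, if anything falls off the work surface, if the arm or the gripper's body presses on something with over 40 N, if the wrist force passes 120 N, or if a joint passes its speed limit or range.

## Working session

There is one attempt and no reset: what is moved stays moved. The work goes in short steps, Python scripts to look and compute and a tool call to move; the robot and the scene stay as the last step left them, time stands still between calls to the robot, and variables do not carry over. Pictures are saved under pics/ and viewed, at most 10 in all, crops included, and the job is handed in when it is done.

Besides the shell and the picture viewer there is one more tool, called after "Emit:" as a command line: name --argument value ..., lists and objects as JSON in quotes. move_arm: Moves the arm, as the interface text tells. Its arguments: {"type":"object","properties":{"increments":{"type":"string"},"grip_force":{"type":"number"}},"required":["increments"]}

```bash
mkdir -p pics
cat > h.py <<'E'
import numpy as np, cv2
from scipy.spatial.transform import Rotation as R
from bench import ctrl
def rot(o):
    o=np.array(o,float)
    return o if o.shape==(3,3) else R.from_rotvec(o).as_matrix() if o.size==3 else R.from_quat(o).as_matrix()
def cloud(p):
    d=p["depth"]; v,u=np.mgrid[:480,:640]
    c=np.stack([(u-p["cx"])/p["fx"]*d,(v-p["cy"])/p["fy"]*d,d],-1)
    return c@rot(p["orientation"]).T+np.array(p["position"])
E
python3 - <<'E'
from h import *
s=ctrl.get_state(); print(s["position"],s["tool_rot"],s["time"])
p=ctrl.get_image("top"); print(p["position"],p["orientation"],p["fx"])
cv2.imwrite("pics/top.png",p["frame"][:,:,::-1])
np.savez("top.npz",frame=p["frame"],xyz=cloud(p))
for n in ["yellow_charger","black_adapter","white_adapter","cover_cap","power_bar","tape_roll","screwdriver","rocker0","rocker1","rocker2","rocker3","press0","outlet0"]:
    for r in ctrl.find_in(n,p)[:5]: print(n,np.round(r["centre"],3),round(r["score"],2))
E
```

```text
[0.17748571 0.624655   0.20103038] [-4.33216889e-01 -3.11139740e+00  3.09547298e-03] 0.0
[ 0.41841808 -0.03608763  0.91410073] [-2.10617513  2.16011896 -0.21717916] 532.0127009385083
yellow_charger [ 0.507 -0.142  0.073] 0.82
yellow_charger [ 0.569 -0.076  0.05 ] 0.19
black_adapter [ 0.494 -0.204  0.071] 0.95
black_adapter [ 0.421 -0.299  0.028] 0.71
black_adapter [ 0.508 -0.35   0.029] 0.65
white_adapter [ 0.518 -0.067  0.072] 0.66
cover_cap [0.52  0.001 0.046] 0.54
power_bar [ 0.543 -0.089  0.044] 0.95
power_bar [ 0.57  -0.076  0.045] 0.47
tape_roll [ 0.667 -0.098  0.019] 0.87
screwdriver [ 0.399 -0.138  0.019] 0.65
rocker0 [ 0.576 -0.006  0.048] 0.67
rocker0 [ 0.564 -0.148  0.051] 0.59
rocker0 [ 0.571 -0.077  0.046] 0.59
rocker0 [ 0.548 -0.219  0.046] 0.53
rocker0 [ 0.541 -0.089  0.047] 0.18
rocker1 [ 0.576 -0.006  0.048] 0.67
rocker1 [ 0.564 -0.148  0.051] 0.59
rocker1 [ 0.571 -0.077  0.046] 0.59
rocker1 [ 0.548 -0.219  0.046] 0.53
rocker1 [ 0.541 -0.089  0.047] 0.18
rocker2 [ 0.576 -0.006  0.048] 0.67
rocker2 [ 0.564 -0.148  0.051] 0.59
rocker2 [ 0.571 -0.077  0.046] 0.59
rocker2 [ 0.548 -0.219  0.046] 0.53
rocker2 [ 0.541 -0.089  0.047] 0.18
rocker3 [ 0.576 -0.006  0.048] 0.67
rocker3 [ 0.564 -0.148  0.051] 0.59
rocker3 [ 0.571 -0.077  0.046] 0.59
rocker3 [ 0.548 -0.219  0.046] 0.53
rocker3 [ 0.541 -0.089  0.047] 0.18
press0 [ 0.558 -0.141  0.045] 0.74
press0 [ 0.552 -0.215  0.046] 0.72
press0 [ 0.575 -0.003  0.053] 0.72
press0 [ 0.57  -0.077  0.048] 0.53
outlet0 [ 0.547 -0.09   0.051] 0.56
```

View pics/top.png

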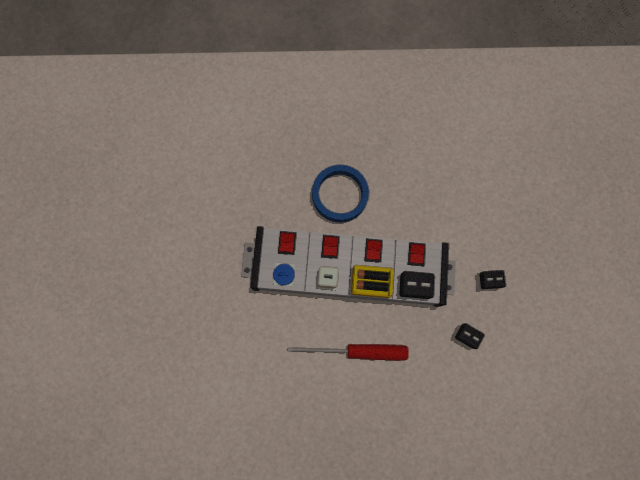

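The top view shows four modules, by column: cap 284, white adapter 328, yellow charger 372 and black adapter 417. The charger at (372,281) has its red switch straight across at (373,250), which is switch 1. The loose black adapters at (492,280) and (469,336) aren't needed. Next I'll fit the bar pose and check an enlarged crop.

Run:
```python
from h import *
d=np.load("top.npz"); f=d["frame"].astype(int); X=d["xyz"]
red=((f[...,0]>110)&(f[...,1]<60)&(f[...,2]<60)); red[300:]=0
n,l,st,c=cv2.connectedComponentsWithStats(red.astype(np.uint8))
for i in range(1,n):
    if st[i,4]>60: 
        P=X[l==i]; print(c[i].round(1),st[i],P.mean(0).round(4),np.median(P,0).round(4),((P.min(0)+P.max(0))/2).round(4))
# bar panel: z 0.043-0.048
x,y,z=X[...,0],X[...,1],X[...,2]
m=(z>.035)&(z<.06)&(x>.42)&(x<.65)&(y>-.32)&(y<.1)
hull=m.astype(np.uint8)|((z>.035)&(x>.42)&(x<.65)).astype(np.uint8)
n,l,st,_=cv2.connectedComponentsWithStats(hull); k=1+st[1:,4].argmax()
P=X[l==k][:,:2].astype(np.float32); print("bar rect",cv2.minAreaRect(P*1000), "panel z",np.median(z[(l==k)&(f.min(-1)>110)]))
yl=(f[...,0]>150)&(f[...,1]>110)&(f[...,2]<70); P=X[yl]; P=P[P[:,2]>.06]; print("charger",cv2.minAreaRect((P[:,:2]*1000).astype(np.float32)),np.median(P[:,2]))
cv2.imwrite("pics/crop.png",cv2.resize(d["frame"][215:315,235:465,::-1],None,fx=3.4,fy=3.4,interpolation=2))
```

```text
[286.4 246.6] [280 242  13  10 101] [ 0.5691 -0.0034  0.0474] [ 0.569  -0.0029  0.0474] [ 0.5691 -0.0028  0.0475]
[329.6 250.3] [324 246  13   9 100] [ 0.5598 -0.0741  0.0561] [ 0.5615 -0.0737  0.0475] [ 0.4938 -0.0607  0.4788]
[372.9 254.1] [367 249  13  10 104] [ 0.5519 -0.1448  0.0557] [ 0.5531 -0.1459  0.0472] [ 0.4902 -0.0961  0.4783]
[416.5 257.8] [411 253  12  10  99] [ 0.5453 -0.2177  0.0474] [ 0.545  -0.2179  0.0476] [ 0.5456 -0.2176  0.0467]
bar rect ((537.0029907226562, -108.46821594238281), (322.2674560546875, 104.15812683105469), 83.63346862792969) panel z 0.044401218847304524
charger ((0.0, 0.0), (0.0, 0.0), 0.0) nan
  return _methods._mean(a, axis=axis, dtype=dtype,
  ret = ret.dtype.type(ret / rcount)
```

View pics/crop.png

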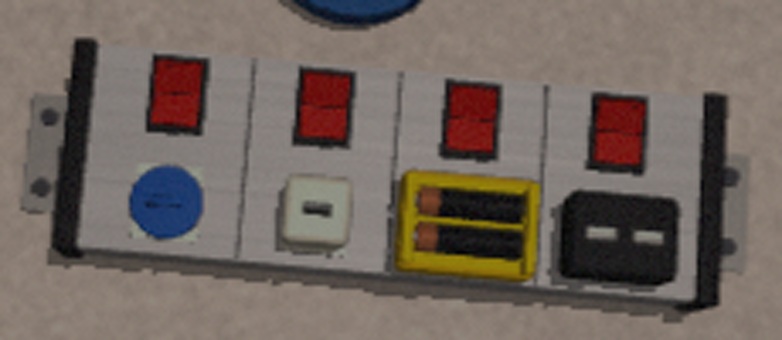

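The fitted bar measures 322.3 x 104.2 mm, which matches the stated size. Its centre is (537,-108.5) mm and its x axis is turned -6.4°. The crop confirms that the only yellow charger, with two cells, sits in module 1. Its switch is at crop (472,120), so press1 is at about (572.8,-148.7,52.5) mm. The tool has to turn +9.4° about z to align with the bar. I'll go above the spot with the fingers shut.

Emit:
move_arm --increments "30 -28 -5 0 0 1.2 255;30 -28 -5 0 0 1.2 255;30 -28 -5 0 0 1.2 255;30 -28 -5 0 0 1.2 255;30 -28 -5 0 0 1.2 255;30 -28 -5 0 0 1.2 255;30 -28 -5 0 0 1.2 255;30 -28 -5 0 0 1 255" --grip_force 20

```text
time: 1.37
position: [0.4189, 0.3997, 0.1623]
tool_rot: [0.175, 3.136, 0.001]
ft_force: [0.4, 0.2, 0.6]
grip_width: 0.479
grip_force: 0.0
```

Emit:
move_arm --increments "16 -36 -3 0 0 0 255;16 -36 -3 0 0 0 255;16 -36 -3 0 0 0 255;16 -36 -3 0 0 0 255;16 -36 -3 0 0 0 255;16 -36 -3 0 0 0 255;16 -36 -3 0 0 0 255;16 -36 -3 0 0 0 255"

```text
time: 2.03
position: [0.5462, 0.1115, 0.1385]
tool_rot: [0.177, 3.136, 0.001]
ft_force: [0.6, 0.3, 0.1]
grip_width: 0.01
grip_force: 0.0
```

Emit:
move_arm --increments "4 -33 0 0 0 0 255;4 -33 0 0 0 0 255;4 -33 0 0 0 0 255;4 -33 0 0 0 0 255;4 -33 0 0 0 0 255;4 -33 0 0 0 0 255;4 -33 0 0 0 0 255;1 -31 0 0 0 0 255"

```text
time: 2.7
position: [0.5751, -0.1506, 0.1385]
tool_rot: [0.177, 3.136, -0.0]
ft_force: [-0.2, -0.6, -0.2]
grip_width: 0.008
grip_force: 0.0
```

Emit:
move_arm --increments "0 0 0 0 0 0 255;0 0 0 0 0 0 255;0 0 0 0 0 0 255;0 0 0 0 0 0 255;0 0 0 0 0 0 255;0 0 0 0 0 0 255;0 0 0 0 0 0 255;0 0 0 0 0 0 255"

```text
time: 3.37
position: [0.5748, -0.1481, 0.1382]
tool_rot: [0.175, 3.137, 0.0]
ft_force: [0.2, 0.0, 0.4]
grip_width: 0.009
grip_force: 0.0
```

Run:
```python
from h import *
w=ctrl.get_image("wrist"); s=ctrl.get_image("side")
cv2.imwrite("pics/wrist.png",w["frame"][:,:,::-1]); cv2.imwrite("pics/side.png",s["frame"][:,:,::-1])
for p in(w,s):
    Rc=rot(p["orientation"]);t=np.array(p["position"])
    for q in ([.5748,-.1481,.138],[.5728,-.1487,.0525],[.5608,-.1474,.048]):
        c=Rc.T@(np.array(q)-t)
        if p is w:
            r=np.hypot(c[0],c[1]); a=np.arctan2(r,c[2]); uv=[p["cx"]+p["fx"]*a*c[0]/r,p["cy"]+p["fy"]*a*c[1]/r]
        else: uv=[p["cx"]+p["fx"]*c[0]/c[2],p["cy"]+p["fy"]*c[1]/c[2]]
        print(np.round(uv,0))
    for r in ctrl.find_in("press1",p)[:5]: print(np.round(r["centre"],4),round(r["score"],2))
    for r in ctrl.find_in("yellow_charger",p)[:2]: print("Y",np.round(r["centre"],4),round(r["score"],2))
```

```text
[324. 277.]
[323. 235.]
[323. 218.]
[ 0.5609 -0.1475  0.0482] 0.88
[ 0.5699 -0.0726  0.053 ] 0.81
[ 0.549  -0.2183  0.0467] 0.64
[ 0.5756 -0.0075  0.0497] 0.55
Y [ 0.5082 -0.1386  0.0739] 0.85
Y [ 0.3988 -0.1419  0.0238] 0.37
[348. 257.]
[345. 290.]
[338. 294.]
[ 0.5505 -0.2212  0.0509] 0.77
[ 0.564  -0.0759  0.045 ] 0.72
[ 0.5786 -0.0093  0.0449] 0.68
[ 0.557  -0.1499  0.0502] 0.56
Y [ 0.5026 -0.1492  0.073 ] 0.58
```

View pics/wrist.png

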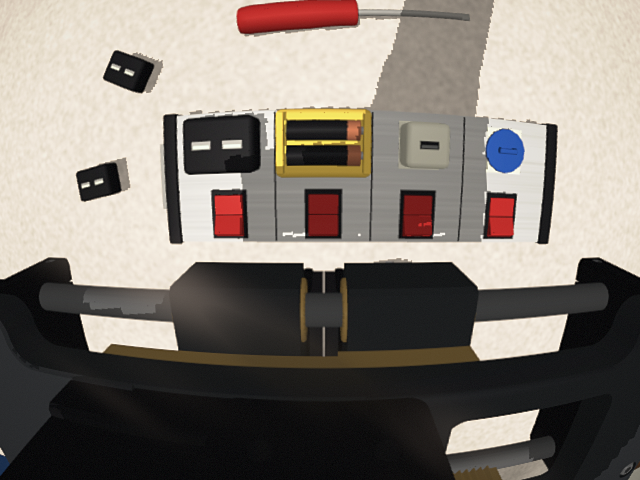

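View pics/side.png

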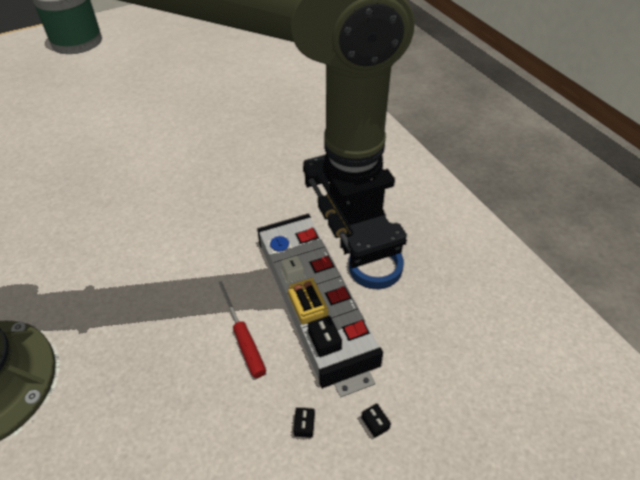

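The wrist view shows the shut fingers at column 323, in line with switch 1 at (323,213), which is straight across from the charger at (323,143). The predicted press point (323,235) falls on the switch's outer end. The side view shows the arm clear of everything. Descending now.

Emit:
move_arm --increments "-1 0 -15 0 0 0 255;0 0 -15 0 0 0 255;0 0 -15 0 0 0 255;0 0 -15 0 0 0 255;0 0 -12 0 0 0 255;0 0 -4 0 0 0 255;0 0 0 0 0 0 255;0 0 0 0 0 0 255"

```text
time: 4.33
position: [0.574, -0.1489, 0.0626]
tool_rot: [0.177, 3.136, -0.0]
ft_force: [0.5, -0.3, 0.2]
grip_width: 0.003
grip_force: 0.0
```

Emit:
move_arm --increments "0 0 -1 0 0 0 255;0 0 -1 0 0 0 255;0 0 -1 0 0 0 255;0 0 -1 0 0 0 255;0 0 -1 0 0 0 255;0 0 -1 0 0 0 255;0 0 -1 0 0 0 255;0 0 -1 0 0 0 255"

```text
time: 5.0
position: [0.5736, -0.1487, 0.0541]
tool_rot: [0.177, 3.137, 0.0]
ft_force: [-0.1, -0.1, -0.2]
grip_width: 0.003
grip_force: 0.0
```

Emit:
move_arm --increments "0 0 -1 0 0 0 255;0 0 -0.5 0 0 0 255;0 0 -0.5 0 0 0 255;0 0 -0.5 0 0 0 255;0 0 -0.5 0 0 0 255;0 0 0 0 0 0 255;0 0 0 0 0 0 255;0 0 0 0 0 0 255"

```text
time: 5.67
position: [0.5737, -0.1488, 0.0513]
tool_rot: [0.177, 3.136, 0.0]
ft_force: [-0.3, -0.1, 0.0]
grip_width: 0.005
grip_force: 0.0
```

Emit:
move_arm --increments "0 0 -0.5 0 0 0 255;0 0 -0.5 0 0 0 255;0 0 -0.5 0 0 0 255;0 0 -0.5 0 0 0 255;0 0 0 0 0 0 255;0 0 0 0 0 0 255;0 0 0 0 0 0 255;0 0 0 0 0 0 255"

```text
time: 6.33
position: [0.5737, -0.1487, 0.0492]
tool_rot: [0.177, 3.137, 0.0]
ft_force: [-0.4, 0.5, -0.1]
grip_width: 0.006
grip_force: 0.0
```

Run:
```python
from h import *
w=ctrl.get_image("wrist")
cv2.imwrite("pics/wrist2.png",cv2.resize(w["frame"][60:360,160:560,::-1],None,fx=2,fy=2))
```

```text
(no output)
```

View pics/wrist2.png

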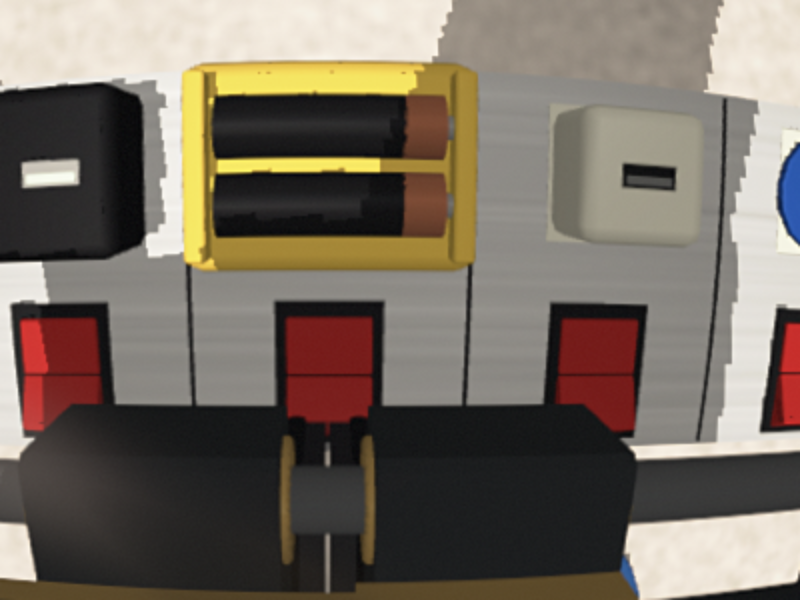

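The crop shows the fingertips on the outer half of switch 1 at (328,420), with no contact force. Whether it tipped can't be told by eye, so I'll compare the depth of the inner halves.

```bash
cat >> h.py <<'E'
def profile(w):
    d=w["depth"]; v,u=np.mgrid[:480,:640]; a=(u-w["cx"])/w["fx"]; b=(v-w["cy"])/w["fy"]; r=np.hypot(a,b)+1e-9
    k=np.tan(r)/r*d
    X=np.stack([a*k,b*k,d],-1)@rot(w["orientation"]).T+np.array(w["position"])
    e=np.deg2rad(6.37); q=(X-[.537,-.1085,0])*1000
    bx=q[...,0]*np.cos(e)-q[...,1]*np.sin(e); by=q[...,0]*np.sin(e)+q[...,1]*np.cos(e)
    f=w["frame"].astype(int); red=(f[...,0]>70)&(f[...,1]<45)&(f[...,2]<45)&(d>0)
    for i in range(4):
        print(i,[(x,round(float(np.median(q[...,2][m])),1)) for x in range(14,44,3) if (m:=red&(abs(by+108-72*i)<9)&(abs(bx-x)<1.5)).sum()>3])
E
python3 - <<'E'
from h import *
profile(ctrl.get_image("wrist"))
E
```

```text
0 [(14, 46.5), (17, 46.4), (20, 46.3), (23, 46.4), (26, 46.8), (29, 47.9), (32, 49.1), (35, 50.2)]
1 [(14, 46.5), (17, 46.6), (20, 46.5), (23, 46.5), (26, 46.9), (29, 48.2), (32, 49.6), (35, 50.4)]
2 [(14, 46.6), (17, 46.7), (20, 46.7), (23, 46.7), (26, 46.8), (29, 48.0), (32, 49.3), (35, 50.5), (38, 51.8), (41, 47.5)]
3 [(26, 46.3), (29, 48.0), (32, 49.5), (35, 50.7), (38, 51.9), (41, 48.8)]
```

Switch 1 still has the same profile as its neighbours, so it hasn't tipped yet. I'll look from the side at the gap.

Run:
```python
from h import *
s=ctrl.get_image("side"); st=ctrl.get_state(); print(st["position"],st["ft_force"])
Rc=rot(s["orientation"]);t=np.array(s["position"]); im=s["frame"][:,:,::-1].copy()
uv=[]
for q in (st["position"],[.5728,-.1487,.0525]):
    c=Rc.T@(np.array(q)-t); uv.append((s["cx"]+s["fx"]*c[0]/c[2],s["cy"]+s["fy"]*c[1]/c[2])); 
u,v=map(int,uv[0]); print(uv,u-50,v-50)
cv2.imwrite("pics/side2.png",cv2.resize(im[v-50:v+40,u-50:u+50],None,fx=6,fy=6,interpolation=cv2.INTER_CUBIC))
```

```text
[ 0.57366229 -0.14873477  0.04919035] [-0.67238881  0.31912322 -0.52744373]
[(np.float64(345.36023819297134), np.float64(291.04974540768103)), (np.float64(344.9597408813287), np.float64(290.05916526017876))] 295 241
```

View pics/side2.png

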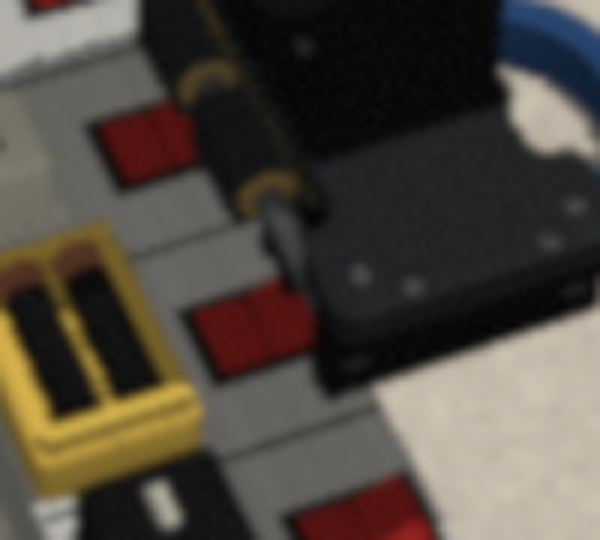

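The carriage hides the tip at crop (300,300), but the alignment agrees. I'll keep going down gently, watching the force.

Emit:
move_arm --increments "0 0 -0.3 0 0 0 255;0 0 -0.3 0 0 0 255;0 0 -0.4 0 0 0 255;0 0 0 0 0 0 255;0 0 0 0 0 0 255;0 0 0 0 0 0 255;0 0 0 0 0 0 255;0 0 0 0 0 0 255"

```text
time: 7.15
position: [0.5737, -0.1487, 0.0482]
tool_rot: [0.177, 3.136, 0.0]
ft_force: [0.6, 0.5, 0.2]
grip_width: 0.004
grip_force: 0.0
```

Run:
```python
from h import *
print(ctrl.get_state()["ft_force"],ctrl.get_state()["torque"])
profile(ctrl.get_image("wrist"))
```

```text
[0.59279806 0.48731005 0.22785601] [-0.0262291   0.00242246 -0.01184406]
0 [(14, 46.5), (17, 46.4), (20, 46.3), (23, 46.5), (26, 46.8), (29, 48.1), (32, 49.3), (35, 50.5)]
1 [(14, 46.4), (17, 46.4), (20, 46.5), (23, 46.5), (26, 46.7), (29, 48.1), (32, 49.3), (35, 50.3)]
2 [(14, 46.8), (17, 46.6), (20, 46.5), (23, 46.6), (26, 46.9), (29, 48.0), (32, 49.2), (35, 50.5), (38, 51.8), (41, 51.8)]
3 [(26, 46.7), (29, 48.0), (32, 49.1), (35, 50.4), (38, 52.0), (41, 51.9)]
```

Run:
```python
from h import *
w=ctrl.get_image("wrist"); d=w["depth"]; v,u=np.mgrid[:480,:640]; a=(u-w["cx"])/w["fx"]; b=(v-w["cy"])/w["fy"]; r=np.hypot(a,b)+1e-9
k=np.tan(r)/r*d
X=np.stack([a*k,b*k,d],-1)@rot(w["orientation"]).T+np.array(w["position"])
e=np.deg2rad(6.37); q=(X-[.537,-.1085,0])*1000
bx=q[...,0]*np.cos(e)-q[...,1]*np.sin(e); by=q[...,0]*np.sin(e)+q[...,1]*np.cos(e)
for vv in range(240,300,3): print(vv,[(round(float(bx[vv,c]),1),round(float(by[vv,c]),1),round(float(q[vv,c,2]),1),w["frame"][vv,c].tolist()) for c in (316,322,328)])
cv2.imwrite("pics/wrist3.png",cv2.resize(w["frame"][220:340,240:400,::-1],None,fx=5,fy=5,interpolation=cv2.INTER_CUBIC))
```

```text
240 [(21.3, -40.0, 46.3, [118, 29, 27]), (21.2, -36.9, 46.8, [119, 29, 27]), (21.4, -33.9, 46.2, [118, 27, 26])]
243 [(23.0, -40.0, 46.1, [118, 27, 26]), (22.9, -37.0, 46.3, [118, 26, 24]), (22.8, -33.9, 47.0, [118, 28, 25])]
246 [(24.3, -40.0, 47.1, [121, 28, 27]), (24.6, -37.0, 45.8, [120, 28, 28]), (24.3, -33.9, 47.3, [120, 28, 26])]
249 [(26.1, -40.0, 46.5, [110, 27, 25]), (25.9, -37.0, 47.2, [110, 26, 26]), (25.5, -33.9, 48.6, [110, 27, 26])]
252 [(27.8, -40.1, 46.0, [120, 28, 26]), (27.5, -37.0, 47.0, [121, 30, 27]), (27.6, -33.9, 46.6, [121, 29, 27])]
255 [(28.8, -40.0, 48.1, [122, 32, 28]), (29.0, -37.0, 47.2, [121, 28, 27]), (28.7, -33.9, 48.4, [123, 33, 29])]
258 [(30.3, -40.0, 48.4, [122, 30, 28]), (30.0, -37.0, 49.3, [122, 31, 29]), (30.1, -33.9, 49.1, [124, 33, 29])]
261 [(31.9, -40.0, 48.2, [122, 31, 28]), (31.9, -37.0, 48.3, [123, 31, 29]), (31.5, -33.9, 49.8, [121, 29, 26])]
264 [(32.9, -40.0, 50.2, [122, 31, 28]), (33.0, -37.0, 50.0, [123, 32, 30]), (33.2, -33.9, 49.2, [123, 32, 29])]
267 [(34.4, -40.0, 50.5, [124, 32, 32]), (35.0, -37.0, 48.8, [122, 31, 29]), (34.7,
[... 434 characters left out ...]
18]), (30.4, -34.3, 78.8, [18, 17, 17])]
282 [(30.8, -39.5, 81.6, [19, 17, 21]), (30.8, -36.9, 81.5, [40, 39, 39]), (31.0, -34.4, 80.9, [17, 18, 18])]
285 [(30.7, -39.4, 85.2, [18, 17, 19]), (30.8, -36.9, 84.9, [51, 48, 48]), (30.8, -34.4, 85.0, [20, 19, 21])]
288 [(30.5, -39.3, 89.1, [18, 19, 20]), (30.6, -36.9, 88.9, [83, 79, 73]), (30.6, -34.5, 88.8, [19, 20, 23])]
291 [(30.6, -39.3, 92.0, [16, 18, 17]), (29.9, -36.9, 93.9, [88, 82, 76]), (30.6, -34.5, 92.2, [17, 17, 18])]
294 [(7.4, -38.0, 150.7, [46, 46, 45]), (7.3, -36.7, 150.9, [45, 45, 45]), (7.5, -35.3, 150.7, [46, 46, 46])]
297 [(7.4, -38.0, 152.5, [51, 50, 50]), (7.8, -36.7, 151.7, [52, 52, 51]), (7.6, -35.3, 152.1, [52, 53, 51])]
```

View pics/wrist3.png

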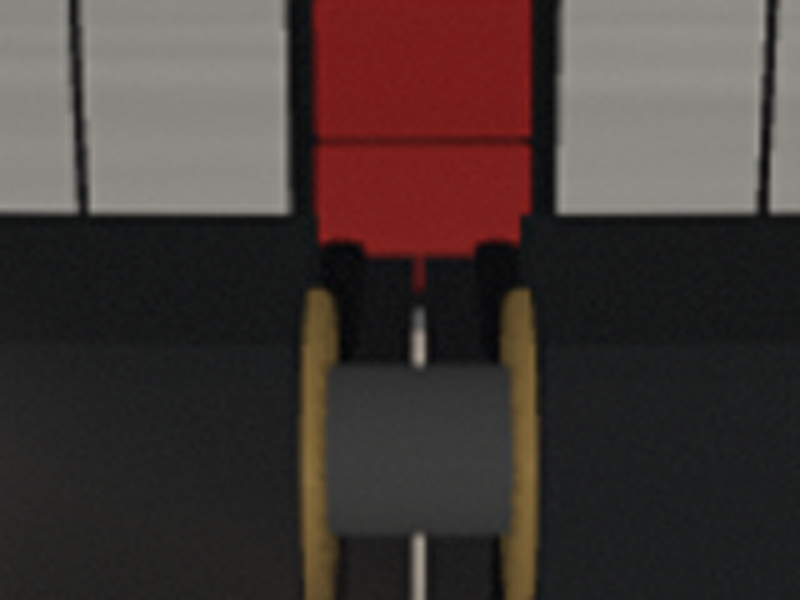

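The fingers' visible lower edge looks well above the rocker, and there's no force, so the real tip is higher than the pose suggests. The gripper body is clear of the plugged items sideways (bar x > 3 mm), so I'll go on down 2 mm at a time, watching the force.

Emit:
move_arm --increments "0 0 -0.4 0 0 0 255;0 0 -0.4 0 0 0 255;0 0 -0.4 0 0 0 255;0 0 -0.4 0 0 0 255;0 0 -0.4 0 0 0 255;0 0 0 0 0 0 255;0 0 0 0 0 0 255;0 0 0 0 0 0 255"

```text
time: 7.92
position: [0.5737, -0.1487, 0.0462]
tool_rot: [0.177, 3.137, 0.0]
ft_force: [0.6, 0.7, -0.1]
grip_width: 0.005
grip_force: 0.0
```

Run:
```python
from h import *
w=ctrl.get_image("wrist"); profile(w)
s=ctrl.get_image("side"); print(ctrl.get_state()["joint_positions"])
# tool parts seen from the side camera: points near the TCP
X=cloud(s); e=np.deg2rad(6.37); q=(X-[.537,-.1085,0])*1000
bx=q[...,0]*np.cos(e)-q[...,1]*np.sin(e); by=q[...,0]*np.sin(e)+q[...,1]*np.cos(e); z=q[...,2]
m=(z>57)&(bx>10)&(bx<90)&(abs(by+36)<100)&(s["depth"]>0)
for lo in range(57,120,6):
    k=m&(z>=lo)&(z<lo+6)
    if k.sum()>3: print(lo,k.sum(),"bx",np.percentile(bx[k],[2,98]).round(),"by",np.percentile(by[k],[2,98]).round())
```

```text
0 [(14, 46.5), (17, 46.4), (20, 46.4), (23, 46.5), (26, 46.8), (29, 48.1), (32, 49.2), (35, 50.2)]
1 [(14, 46.4), (17, 46.5), (20, 46.3), (23, 46.6), (26, 46.8), (29, 48.2), (32, 49.5), (35, 50.2)]
2 [(14, 46.7), (17, 46.7), (20, 46.6), (23, 46.6), (26, 46.8), (29, 48.1), (32, 49.3), (35, 50.6), (38, 51.8)]
3 [(26, 46.6), (29, 48.0), (32, 49.3), (35, 50.7), (38, 51.9), (41, 47.6)]
[-0.19829124  0.34763478  0.48521472  1.78976627 -0.18446649  1.0490614
  1.81264608]
63 7 bx [31. 34.] by [-45. -31.]
69 11 bx [31. 33.] by [-46. -29.]
75 6 bx [31. 32.] by [-47. -29.]
93 4 bx [35. 40.] by [-47. -46.]
99 6 bx [34. 38.] by [-50. -49.]
105 4 bx [32. 35.] by [-51. -50.]
```

The side depth puts the lowest finger points at about z = 62 mm with the reported TCP at 46, so the tips really are about 15 mm higher than reported. Going on gently.

Emit:
move_arm --increments "0 0 -0.6 0 0 0 255;0 0 -0.6 0 0 0 255;0 0 -0.6 0 0 0 255;0 0 -0.6 0 0 0 255;0 0 -0.6 0 0 0 255;0 0 0 0 0 0 255;0 0 0 0 0 0 255;0 0 0 0 0 0 255"

```text
time: 8.68
position: [0.5737, -0.1487, 0.0432]
tool_rot: [0.177, 3.137, 0.0]
ft_force: [-0.3, 0.1, -0.2]
grip_width: 0.004
grip_force: 0.0
```

```bash
cat >> h.py <<'E'
def tip():
    s=ctrl.get_image("side"); X=cloud(s); e=np.deg2rad(6.37); q=(X-[.537,-.1085,0])*1000
    bx=q[...,0]*np.cos(e)-q[...,1]*np.sin(e); by=q[...,0]*np.sin(e)+q[...,1]*np.cos(e); z=q[...,2]; f=s["frame"].astype(int)
    m=(z>50)&(z<90)&(bx>25)&(bx<60)&(abs(by+36)<14)&(f[...,0]<60)
    i=np.argsort(z[m])[:8]; print("tip",np.c_[bx[m],by[m],z[m]][i].round(1).tolist())
E
python3 - <<'E'
from h import *
tip(); profile(ctrl.get_image("wrist"))
E
```

```text
tip [[35.3, -30.5, 50.9], [35.3, -26.4, 51.4], [38.7, -43.5, 51.8], [38.3, -40.0, 53.1], [31.4, -30.5, 64.1], [32.7, -35.7, 64.4], [31.0, -43.8, 64.5], [32.7, -31.5, 64.7]]
0 [(14, 46.4), (17, 46.5), (20, 46.4), (23, 46.4), (26, 46.7), (29, 48.1), (32, 48.9)]
1 [(14, 46.5), (17, 46.5), (20, 46.5), (23, 46.5), (26, 46.5), (29, 48.3), (32, 49.3), (35, 49.9)]
2 [(14, 46.7), (17, 46.7), (20, 46.6), (23, 46.7), (26, 46.9), (29, 47.9), (32, 49.1), (35, 50.5), (38, 51.8)]
3 [(26, 46.8), (29, 48.5), (32, 49.4), (35, 50.4), (38, 51.7), (41, 51.8)]
```

Emit:
move_arm --increments "0 0 -0.5 0 0 0 255;0 0 -0.5 0 0 0 255;0 0 -0.5 0 0 0 255;0 0 -0.5 0 0 0 255;0 0 -0.5 0 0 0 255;0 0 -0.5 0 0 0 255;0 0 0 0 0 0 255;0 0 0 0 0 0 255"

```text
time: 9.45
position: [0.5737, -0.1487, 0.0401]
tool_rot: [0.177, 3.137, 0.0]
ft_force: [-0.5, 0.5, -0.1]
grip_width: 0.006
grip_force: 0.0
```

Emit:
move_arm --increments "0 0 -0.5 0 0 0 255;0 0 -0.5 0 0 0 255;0 0 -0.5 0 0 0 255;0 0 -0.5 0 0 0 255;0 0 0 0 0 0 255;0 0 0 0 0 0 255;0 0 0 0 0 0 255;0 0 0 0 0 0 255"

```text
time: 10.12
position: [0.5737, -0.1488, 0.0382]
tool_rot: [0.177, 3.137, 0.0]
ft_force: [0.7, 0.4, 0.8]
grip_width: 0.005
grip_force: 0.0
```

Run:
```python
from h import *
tip(); profile(ctrl.get_image("wrist"))
```

```text
tip [[37.6, -41.8, 50.2], [34.5, -32.3, 50.9], [33.5, -34.5, 51.4], [34.3, -28.5, 51.8], [36.1, -49.3, 52.2], [36.7, -47.8, 52.7], [33.8, -33.6, 58.4], [34.3, -44.8, 58.5]]
0 [(14, 46.3), (17, 46.4), (20, 46.4), (23, 46.5), (26, 46.9), (29, 48.0), (32, 48.8)]
1 [(14, 46.6), (17, 46.5), (20, 46.6), (23, 46.5), (26, 46.9), (29, 48.2), (32, 49.2)]
2 [(14, 46.7), (17, 46.5), (20, 46.6), (23, 46.7), (26, 46.8), (29, 48.0), (32, 49.2), (35, 50.5), (38, 51.7)]
3 [(20, 46.8), (26, 46.7), (29, 48.1), (32, 49.5), (35, 50.6), (38, 51.7), (41, 48.8)]
```

Emit:
move_arm --increments "0 0 -0.5 0 0 0 255;0 0 -0.5 0 0 0 255;0 0 -0.5 0 0 0 255;0 0 -0.5 0 0 0 255;0 0 0 0 0 0 255;0 0 0 0 0 0 255;0 0 0 0 0 0 255;0 0 0 0 0 0 255"

```text
time: 10.88
position: [0.5737, -0.1487, 0.0362]
tool_rot: [0.177, 3.136, 0.0]
ft_force: [-0.1, -0.9, -0.7]
grip_width: 0.008
grip_force: 0.0
```

Emit:
move_arm --increments "0 0 -0.4 0 0 0 255;0 0 -0.4 0 0 0 255;0 0 -0.4 0 0 0 255;0 0 0 0 0 0 255;0 0 0 0 0 0 255;0 0 0 0 0 0 255;0 0 0 0 0 0 255;0 0 0 0 0 0 255"

```text
time: 11.55
position: [0.5737, -0.1487, 0.035]
tool_rot: [0.177, 3.137, 0.0]
ft_force: [0.5, -0.5, -0.2]
grip_width: 0.001
grip_force: 0.0
```

Run:
```python
from h import *
profile(ctrl.get_image("wrist"))
```

```text
0 [(14, 46.5), (17, 46.4), (20, 46.5), (23, 46.6), (26, 46.8), (29, 47.9), (32, 48.5)]
1 [(14, 46.5), (17, 46.5), (20, 46.4), (23, 46.5), (26, 46.9), (29, 48.1), (32, 49.2)]
2 [(14, 46.5), (17, 46.6), (20, 46.6), (23, 46.7), (26, 46.9), (29, 48.0), (32, 49.3), (35, 50.7), (38, 51.8), (41, 50.6)]
3 [(20, 46.7), (26, 46.5), (29, 47.8), (32, 49.3), (35, 50.6), (38, 51.6), (41, 51.5)]
```

Emit:
move_arm --increments "0 0 -0.4 0 0 0 255;0 0 -0.4 0 0 0 255;0 0 -0.4 0 0 0 255;0 0 -0.3 0 0 0 255;0 0 0 0 0 0 255;0 0 0 0 0 0 255;0 0 0 0 0 0 255;0 0 0 0 0 0 255"

```text
time: 12.27
position: [0.5737, -0.1487, 0.0336]
tool_rot: [0.177, 3.136, 0.0]
ft_force: [0.2, -0.1, 0.4]
grip_width: 0.003
grip_force: 0.6
```

Emit:
move_arm --increments "0 0 -0.4 0 0 0 255;0 0 -0.4 0 0 0 255;0 0 -0.4 0 0 0 255;0 0 -0.3 0 0 0 255;0 0 0 0 0 0 255;0 0 0 0 0 0 255;0 0 0 0 0 0 255;0 0 0 0 0 0 255"

```text
time: 12.93
position: [0.5742, -0.1488, 0.0322]
tool_rot: [0.177, 3.136, -0.0]
ft_force: [1.7, 0.2, 3.1]
grip_width: 0.006
grip_force: 1.6
```

Run:
```python
from h import *
tip(); profile(ctrl.get_image("wrist"))
```

```text
tip [[33.1, -31.4, 50.4], [31.9, -29.9, 52.0], [33.1, -35.5, 52.8], [34.3, -45.1, 53.4], [31.7, -42.8, 54.6], [32.6, -32.3, 54.6], [31.8, -30.0, 54.9], [33.0, -35.5, 55.6]]
0 [(14, 46.5), (17, 46.3), (20, 46.5), (23, 46.4), (26, 46.8), (29, 47.9), (32, 48.7)]
1 [(14, 47.1), (17, 46.8), (20, 46.6), (23, 46.4), (26, 46.3), (29, 47.4), (32, 48.7)]
2 [(14, 46.6), (17, 46.6), (20, 46.6), (23, 46.7), (26, 46.9), (29, 48.1), (32, 49.3), (35, 50.4), (38, 51.8), (41, 51.3)]
3 [(20, 46.9), (26, 46.1), (29, 47.8), (32, 49.0), (35, 50.4), (38, 51.9), (41, 51.7)]
```

Contact: Fz is 3.1 N, and only rocker 1 is starting to tilt. Pressing on slowly.

Emit:
move_arm --increments "0 0 -0.4 0 0 0 255;0 0 -0.4 0 0 0 255;0 0 -0.4 0 0 0 255;0 0 -0.3 0 0 0 255;0 0 0 0 0 0 255;0 0 0 0 0 0 255;0 0 0 0 0 0 255;0 0 0 0 0 0 255"

```text
time: 13.7
position: [0.5733, -0.1487, 0.0302]
tool_rot: [-0.177, -3.136, -0.0]
ft_force: [-0.3, 0.6, 0.7]
grip_width: 0.004
grip_force: 0.0
```

Run:
```python
from h import *
profile(ctrl.get_image("wrist"))
```

```text
0 [(14, 46.4), (17, 46.4), (20, 46.5), (23, 46.5), (26, 46.6), (29, 47.9)]
1 [(14, 51.3), (17, 50.5), (20, 49.1), (23, 47.9), (26, 46.6), (29, 46.3), (32, 45.8)]
2 [(14, 46.6), (17, 46.7), (20, 46.6), (23, 46.7), (26, 46.8), (29, 48.0), (32, 49.4), (35, 50.5), (38, 51.7), (41, 51.5)]
3 [(17, 46.6), (23, 46.7), (26, 46.7), (29, 47.6), (32, 49.4), (35, 50.2), (38, 51.6)]
```

Rocker 1 has snapped over: its inner half is now raised to 51 mm and its outer half is level. The other three are unchanged. Withdrawing straight up.

Emit:
move_arm --increments "0 0 3 0 0 0 255;0 0 8 0 0 0 255;0 0 15 0 0 0 255;0 0 20 0 0 0 255;0 0 20 0 0 0 255;0 0 20 0 0 0 255;0 0 10 0 0 0 255;0 0 0 0 0 0 255"

```text
time: 14.42
position: [0.5756, -0.1493, 0.1298]
tool_rot: [0.177, 3.131, -0.0]
ft_force: [-0.3, -0.1, 0.5]
grip_width: 0.006
grip_force: 0.0
```

Emit:
move_arm --increments "0 0 15 0 0 0 255;0 0 15 0 0 0 255;0 0 15 0 0 0 255;0 0 10 0 0 0 255;0 0 0 0 0 0 255;0 0 0 0 0 0 255;0 0 0 0 0 0 255;0 0 0 0 0 0 255"

```text
time: 15.08
position: [0.5729, -0.1485, 0.1801]
tool_rot: [-0.177, -3.134, -0.0]
ft_force: [0.1, 0.0, -0.1]
grip_width: 0.005
grip_force: 0.0
```

Run:
```python
from h import *
w=ctrl.get_image("wrist"); profile(w)
for n in ("tape_roll","screwdriver"):
    for p in (ctrl.get_image("top"),): print(n,[(np.round(r["centre"],3),round(r["score"],2)) for r in ctrl.find_in(n,p)[:1]])
cv2.imwrite("pics/end.png",w["frame"][:,:,::-1])
```

```text
0 [(26, 46.8), (29, 47.8), (38, 51.5), (41, 46.3)]
1 [(14, 51.4), (17, 50.3), (20, 49.3), (23, 47.9), (26, 46.4), (29, 46.1), (32, 46.4), (35, 45.9), (38, 46.2), (41, 46.1)]
2 [(14, 46.5), (17, 46.6), (20, 46.6), (23, 47.0), (26, 46.9), (29, 48.0), (32, 49.2), (35, 50.3), (38, 51.8), (41, 47.7)]
3 [(26, 46.9), (29, 47.9), (32, 49.2), (35, 50.4), (38, 51.9), (41, 50.3)]
tape_roll [(array([ 0.665, -0.113,  0.021]), 0.97)]
screwdriver [(array([ 0.573, -0.003,  0.047]), 0.64)]
```

View pics/end.png

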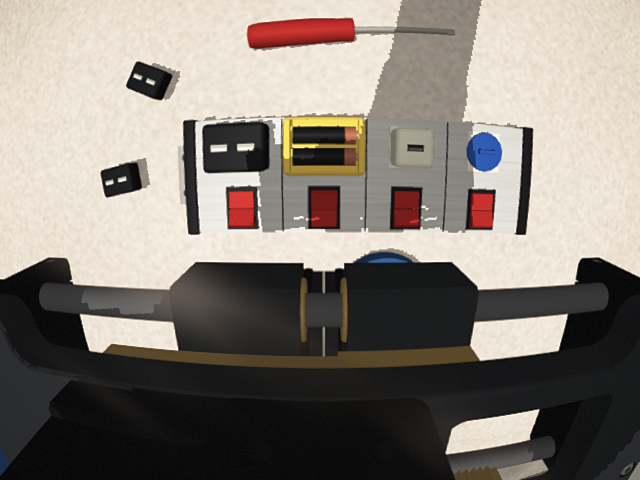

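The end view shows the charger at (323,145) and its switch at (323,207) switched off. The other switches and the plugs are unchanged, and the arm is clear.

```bash
python3 -c "
from bench import ctrl
print(ctrl.close_job())"
```

```text
the job is handed in; nothing more can be done
None
```

I pressed the yellow charger's switch (switch 1) over to off and handed the job in at about 15 s; depth readings showed the other three switches still on, and nothing else appeared to be touched or moved.

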